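# Sort vials and a stopper into the bench trays

### The arm

A 6-joint arm with a two-finger parallel gripper is mounted at the origin on a cart in front of the work surface, level with it; the furniture and walls round the work are solid. World frame = base frame: x ahead of the robot, y to its left, z up, the work surface at z = 0. Lengths are in m, angles in rad, forces in N, time in s.
With the tool pointing down it reaches from about 0.35 to 0.8 m from the base axis. Payload 7.3 kg.
Tool frame: the origin (TCP) lies midway between the tips of the shut fingers; the grasp point (between the pads) lies 19 mm behind it; z points along the fingers, y is the line along which they close (so a half turn about z gives the same grasp; the last joint's range is limited). The gripper opens to 85 mm and grips with 20 to 120 N. Pads are 22 mm wide; open, the fingers measure 114 mm over their backs; the gripper's body (76 mm by 85 mm) begins 54 mm behind the grasp point. The pads swing forward as they close: fully open they stand 13 mm farther back than shut.
Start: joints at [1.099, 0.342, 1.524, -0, 1.275, -0.146], TCP at [0.168, 0.497, 0.231] pointing down, gripper open.
Joint ranges: [-2.53, 2.53], [-0.77, 2.02], [0.04, 2.7], [-1, 4.14], [0.28, 2.66], [-3.11, 3.11]. Speed limits (rad/s): [2.57, 2.57, 3.14, 3.14, 3.14, 3.14].

### API

Orientations are given as a unit quaternion [w, x, y, z].
In Python, from bench import env, eyes, finish_job gives the robot as it stands.
- The arm moves only by the tool carry_out, never from a script. Its argument "increments" is one flat list of numbers, 7 for each row, row after row: the shift along the tool's x, y, z in m, then the turn, a rotation vector about the tool's x, y, z in degrees, then the opening, from 0 (shut) to 1 (fully open). A call has 1 to 5 rows; each row shifts and turns the commanded pose from where the row before left it, along the tool's axes as they then stand; what a row does not reach is not made up. A row lasts 1/8 s, in which the tool goes at most 62.5 mm and 10.7 degrees, less where a joint would pass 70% of its speed; a pose out of reach is approached as far as the arm can. A call is refused whole if a number of a shift passes 0.0625 or a number of a turn 10.7, either way. A call with a gripper value outside its range is refused whole. The fingers move at their own pace and stop on an object; "squeeze" is the grip in N (left out, the last holds). Time passes only in rows, so rows that do not move let the fingers close. It gives the time, the measured TCP pose, the force, the opening and the grip force at its end, in the units of the state.
- env.get_obs(): the state, without advancing time (a new reading comes with each control period).
- eyes.snapshot(name): name is "side" or "top" or "wrist"; returns a dict with "color" (420x560x3 uint8, red, green, blue), "intrinsics" (3x3 intrinsics, pixels), "R" (3x3) and "t" (3): a world point X has camera coordinates R X + t. Camera axes: x right, y down, z forward; pixel columns grow to the right and rows downward; lengths in m; the calibration is good to about 2 mm. A picture is of the moment at which its call begins. There is no depth.
- finish_job(): hands the job in; it is judged then, once.
The state is a dict: "time_s": time; "qpos": joint angles; "qvel": joint speeds; "joint_efforts": joint torques, N m; "eef_pos": TCP position; "eef_rot": TCP orientation; "force": force on the tool from outside, world axes, zero at the start; "moment": the same for the moment, N m; "width": finger opening in m; "gripper_force": force on a finger pad.
Only numpy, scipy, OpenCV 4.12 (cv2) and the standard library are available. Lean on these libraries where they do the work, as an engineer would, in place of code of your own. Each camera call takes 0.05 s, during which the arm holds its last target. There are 200 camera calls.

### The job

Clear up after the run by sorting the five small things standing on the grey mat in front of the trays: the green-capped and the white-capped vial belong in the blue tray, the two black-capped vials (the tall one and the short one) in the yellow tray, and the black rubber stopper in the white tray. Stand each one upright on the floor of a tray bay, only one thing to a bay; either bay of the right tray will do. Leave the round blue-lidded tin and the white timer where they are.

Things in the scene. Friction and masses are not known exactly. Their poses are not given: they have to be found in the camera images.
- green_cap_vial_centre (a point): Tall clear glass sample vial with a GREEN screw cap and a paper label. Loose, standing upright on a thin grey bench mat on the worktop at the start, to be moved. 95 mm high, about 28 mm across. This point is its centre, half-way up; z axis up along it. About 60 g (varies); grasp the body or the cap from above.
- white_cap_vial_centre (a point): Tall clear glass sample vial with a WHITE screw cap and a paper label. Loose, standing upright on a thin grey bench mat on the worktop at the start, to be moved. 95 mm high, about 28 mm across. This point is its centre, half-way up; z axis up along it. About 60 g (varies); grasp the body or the cap from above.
- black_cap_vial_centre (a point): Tall clear glass sample vial with a BLACK screw cap and a paper label. Loose, standing upright on a thin grey bench mat on the worktop at the start, to be moved. 95 mm high, about 28 mm across. This point is its centre, half-way up; z axis up along it. About 60 g (varies); grasp the body or the cap from above.
- short_vial_centre (a point): SHORT clear glass sample vial with a BLACK screw cap, a third shorter than the others. Loose, standing upright on a thin grey bench mat on the worktop at the start, to be moved. 62 mm high, about 27 mm across. This point is its centre, half-way up; z axis up along it. About 60 g (varies); grasp the body or the cap from above.
- stopper_centre (a point): Small solid black rubber stopper, no glass under it. Loose, standing upright on its narrow end on a thin grey bench mat on the worktop at the start, to be moved. 25 mm high, 24 mm across the top. This point is its centre, half-way up; z axis up along it. About 20 g (varies).
- blue_tray: Blue plastic sorting tray, fixed on the worktop: 74 mm (its x) by 153 mm (its y), with two equal bays side by side along its y axis, parted by a low rib. Origin: centre of its underside, on the worktop; z up. Bay centres at y = +37.5 mm and -37.5 mm, x = 0 in the tray's frame; each bay is 68 mm (x) by 72 mm (y) inside. The bay floor is 4 mm above the worktop; the outer lips and the middle rib are 3 mm thick and rise to 10 mm above the worktop, 6 mm above the floor.
- yellow_tray: Yellow plastic sorting tray, fixed on the worktop: 74 mm (its x) by 153 mm (its y), with two equal bays side by side along its y axis, parted by a low rib. Origin: centre of its underside, on the worktop; z up. Bay centres at y = +37.5 mm and -37.5 mm, x = 0 in the tray's frame; each bay is 68 mm (x) by 72 mm (y) inside. The bay floor is 4 mm above the worktop; the outer lips and the middle rib are 3 mm thick and rise to 10 mm above the worktop, 6 mm above the floor.
- white_tray: White plastic sorting tray, fixed on the worktop: 74 mm (its x) by 153 mm (its y), with two equal bays side by side along its y axis, parted by a low rib. Origin: centre of its underside, on the worktop; z up. Bay centres at y = +37.5 mm and -37.5 mm, x = 0 in the tray's frame; each bay is 68 mm (x) by 72 mm (y) inside. The bay floor is 4 mm above the worktop; the outer lips and the middle rib are 3 mm thick and rise to 10 mm above the worktop, 6 mm above the floor.
- septa_tin_centre (a point): Bystander: round tin with a blue lid, 62 mm across, 30 mm high, loose behind the trays; this point is its centre. Not to be moved.
- timer_centre (a point): Bystander: small white bench timer with a display, 58 x 73 mm, 38 mm high, loose at the left of the vials; this point is its centre. Not to be moved.
There are look-alikes about, which are no part of the job. What is shaped like the part that bears green_cap_vial_centre but brown or orange is not meant. What is shaped like the part that bears short_vial_centre but red or turquoise is not meant.

How it is judged:
At the end, for the whole second after the job is handed in: Green- and white-capped vials in the blue tray, both black-capped vials in the yellow, stopper in the white, one to a bay: within 25 mm of the bay centre along each tray axis, height within 4 mm of standing on its floor, upright within 0.12 rad, at rest ((((x of green_cap_vial_centre in the frame of blue_tray between -0.025 and 0.025 m and y of green_cap_vial_centre in the frame of blue_tray between 0.0125 and 0.0625 m) and (x of white_cap_vial_centre in the frame of blue_tray between -0.025 and 0.025 m and y of white_cap_vial_centre in the frame of blue_tray between -0.0625 and -0.0125 m)) or ((x of green_cap_vial_centre in the frame of blue_tray between -0.025 and 0.025 m and y of green_cap_vial_centre in the frame of blue_tray between -0.0625 and -0.0125 m) and (x of white_cap_vial_centre in the frame of blue_tray between -0.025 and 0.025 m and y of white_cap_vial_centre in the frame of blue_tray between 0.0125 and 0.0625 m))) and (((x of black_cap_vial_centre in the frame of yellow_tray between -0.025 and 0.025 m and y of black_cap_vial_centre in the frame of yellow_tray between 0.0125 and 0.0625 m) and (x of short_vial_centre in the frame of yellow_tray between -0.025 and 0.025 m and y of short_vial_centre in the frame of yellow_tray between -0.0625 and -0.0125 m)) or ((x of black_cap_vial_centre in the frame of yellow_tray between -0.025 and 0.025 m and y of black_cap_vial_centre in the frame of yellow_tray between -0.0625 and -0.0125 m) and (x of short_vial_centre in the frame of yellow_tray between -0.025 and 0.025 m and y of short_vial_centre in the frame of yellow_tray between 0.0125 and 0.0625 m))) and ((x of stopper_centre in the frame of white_tray between -0.025 and 0.025 m and y of stopper_centre in the frame of white_tray between 0.0125 and 0.0625 m) or (x of stopper_centre in the frame of white_tray between -0.025 and 0.025 m and y of stopper_centre in the frame of white_tray between -0.0625 and -0.0125 m)) and height (world z) of green_cap_vial_centre between 0.0475 and 0.0555 m and angle between each of green_cap_vial_centre, white_cap_vial_centre, black_cap_vial_centre, short_vial_centre, stopper_centre's own z axis and vertical below 0.12 rad and linear speed of each of green_cap_vial, white_cap_vial, black_cap_vial, short_vial, stopper below 0.05 m/s and angular speed of each of green_cap_vial, white_cap_vial, black_cap_vial, short_vial, stopper below 1 rad/s and height (world z) of white_cap_vial_centre between 0.0475 and 0.0555 m and height (world z) of black_cap_vial_centre between 0.0475 and 0.0555 m and height (world z) of short_vial_centre between 0.031 and 0.039 m and height (world z) of stopper_centre between 0.0125 and 0.0205 m); the robot touches nothing.
It fails at once if the round tin is shifted by more than 15 mm (distance of septa_tin_centre from where it was at the start of the episode above 0.015 m).
It fails at once if the timer is shifted by more than 15 mm (distance of timer_centre from where it was at the start of the episode above 0.015 m).
It also fails if it takes over 118 s, if anything falls off the work surface, if the arm or the gripper's body presses on something with over 40 N, if the wrist force passes 120 N, or if a joint passes its speed limit or range.

## Working session

There is one attempt and no reset: what is moved stays moved. The work goes in short steps, Python scripts to look and compute and a tool call to move; the robot and the scene stay as the last step left them, time stands still between calls to the robot, and variables do not carry over. Pictures are saved under pics/ and viewed, at most 14 in all, crops included, and the job is handed in when it is done.

Besides the shell and the picture viewer there is one more tool, called after "Request:" in YAML: its name, and indented under it one key for each argument. carry_out: Moves the arm, as the interface text tells. Its arguments: {"type":"object","properties":{"increments":{"type":"array"},"squeeze":{"type":"number"}},"required":["increments"]}

```bash
mkdir -p pics
cat > h.py <<'E'
import numpy as np, cv2
from bench import env, eyes, finish_job
def snap(n,f):
    s=eyes.snapshot(n); cv2.imwrite('pics/'+f+'.png',s['color'][:,:,::-1]); np.savez('pics/'+f+'.npz',**{k:np.array(v) for k,v in s.items()}); return s
def px2w(s,u,v,z):
    K,R,t=[np.array(s[k],float) for k in('intrinsics','R','t')]
    d=R.T@np.linalg.solve(K,[u,v,1]); c=-R.T@t
    return c+d*(z-c[2])/d[2]
def w2px(s,X):
    K,R,t=[np.array(s[k],float) for k in('intrinsics','R','t')]
    p=K@(R@np.array(X)+t); return p[:2]/p[2]
E
python3 - <<'E'
from h import *
for n in('top','side'):
    s=snap(n,n+'0'); print(n,-s['R'].T@s['t'])
    im=cv2.imread(f'pics/{n}0.png')
    cv2.imwrite(f'pics/{n}0b.png',cv2.resize(im,(800,600),interpolation=cv2.INTER_CUBIC))
o=env.get_obs(); print(o['eef_pos'],o['eef_rot'],o['time_s'],o['width'])
E
```

```text
top [ 0.40755351 -0.15533445  1.52527201]
side [ 0.32116415 -0.92790681  0.51225695]
[0.1678405  0.49708295 0.2307095 ] [-2.24182391e-04  1.62181809e-01  9.86760663e-01 -6.36242503e-04] 0.1 0.08557657926980126
```

View pics/top0b.png

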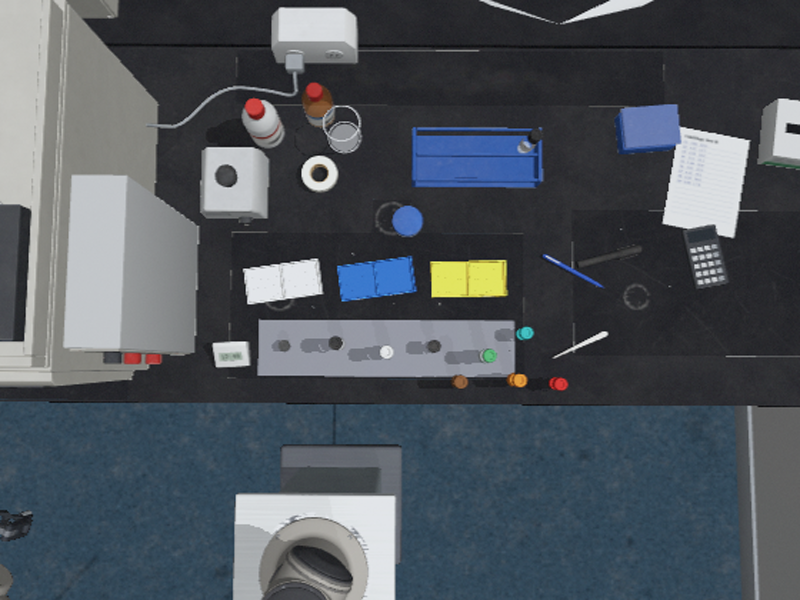

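View pics/side0b.png

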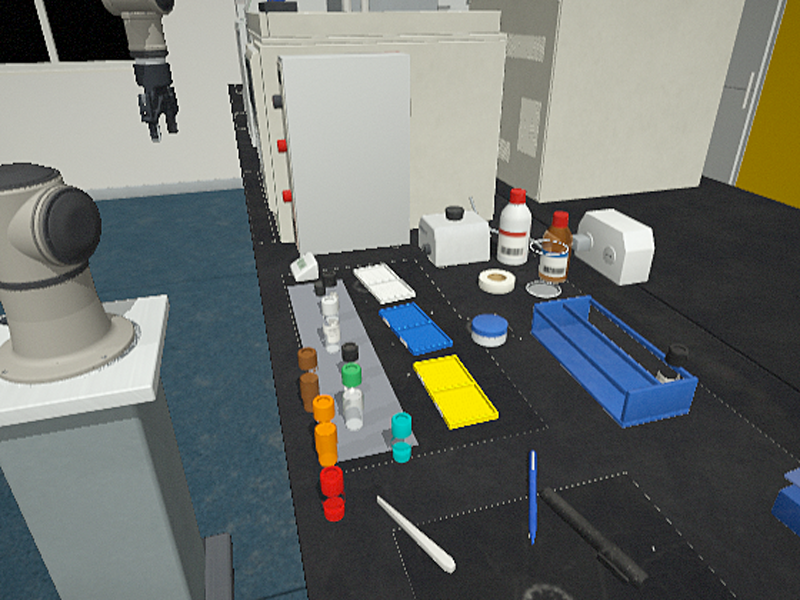

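Top view: in 800 px coordinates, dark caps at (283,346), (335,343) and (434,346), white cap at (387,352), green cap at (488,355). The brown, orange, red and turquoise look-alikes are off the mat or at its edge. By shadow length, 283 is the stopper, 335 the tall black and 434 the short black. I'll confirm this in an enlarged crop.

Run:
```python
from h import *
im=cv2.imread('pics/top0.png'); 
a=cv2.resize(im[172:280,145:405],(800,332),interpolation=cv2.INTER_CUBIC)
im=cv2.imread('pics/side0.png'); 
b=cv2.resize(im[170:260,190:310],(355,266),interpolation=cv2.INTER_CUBIC)
c=cv2.resize(im[225:315,200:320],(355,266),interpolation=cv2.INTER_CUBIC)
o=np.zeros((600,800,3),np.uint8); o[:332]=a; o[334:600,:355]=b; o[334:600,400:755]=c
cv2.imwrite('pics/crop1.png',o)
```

```text
(no output)
```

View pics/crop1.png

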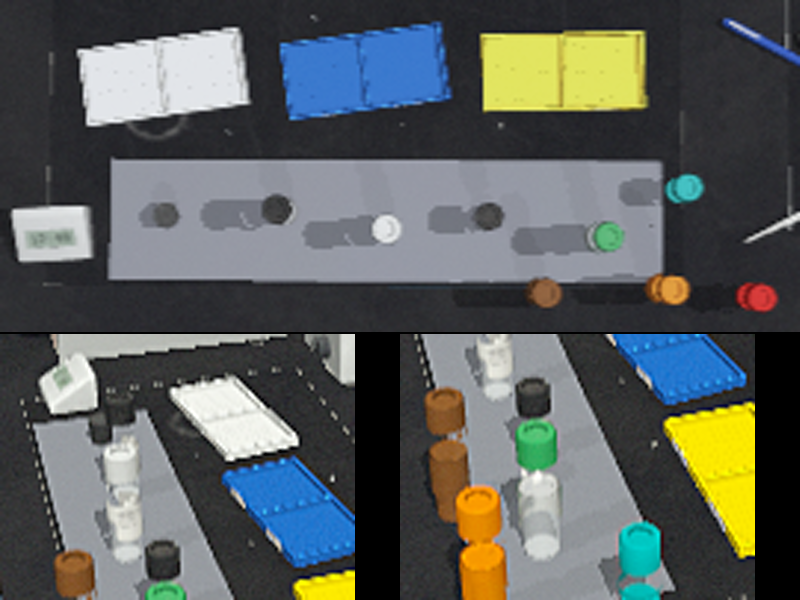

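Confirmed. Shadow lengths in the crop are about 60 px for the tall black (279,209), about 45 px for the short black (488,216) and very short for the stopper (166,215). The white (387,229) and green (609,236) are the only caps of those colours on the mat. The brown, orange, red and turquoise ones are look-alikes. I read the tray corners from the same crop.

```bash
cat > p.py <<'E'
from h import *
s=np.load('pics/top0.npz')
W=lambda c,z:px2w(s,145+c[0]/3.0769-.5+.16,172+c[1]/3.074-.5+.16,z)[:2]
for n,c,z in(('green',(609,236),.097),('white',(387,229),.097),('tall',(279,209),.097),('short',(488,216),.064),('stop',(166,215),.027),('turq',(687,187),.062),('orange',(672,289),.095),('brown',(545,292),.095)): print(n,W(c,z).round(4))
for n,c in(('white',[(79,50),(240,29),(250,103),(88,125)]),('blue',[(281,44),(440,24),(451,99),(290,119)]),('yellow',[(480,34),(645,31),(647,108),(483,111)])):
    p=np.array([W(q,.01) for q in c]); m=p.mean(0); d=(p[0]+p[3]-p[1]-p[2])/2
    e=d/np.linalg.norm(d); print(n,m.round(4),'len',np.linalg.norm(d),'wid',np.linalg.norm(p[0]+p[1]-p[2]-p[3])/2,'ang',np.degrees(np.arctan2(-e[0],e[1])),'bays',(m+.0375*e).round(4),(m-.0375*e).round(4))
E
python3 p.py
```

```text
green [ 0.4294 -0.3379]
white [ 0.4343 -0.142 ]
tall [ 0.4513 -0.0464]
short [ 0.4472 -0.2329]
stop [0.4472 0.0637]
turq [ 0.4747 -0.4133]
orange [ 0.3832 -0.3933]
brown [ 0.3798 -0.2815]
white [0.5783 0.0705] len 0.15389582099578084 wid 0.07168235190675147 ang 8.007134907033985 bays [0.5731 0.1077] [0.5835 0.0334]
blue [ 0.5845 -0.1198] len 0.15249182398654612 wid 0.07211961865413266 ang 7.538683648473696 bays [ 0.5796 -0.0826] [ 0.5894 -0.157 ]
yellow [ 0.5861 -0.3072] len 0.1555444207328324 wid 0.07337719230107446 ang 1.4112045872957861 bays [ 0.5852 -0.2697] [ 0.5871 -0.3447]
```

Tray sizes check out (154×72, 152×72, 156×73 mm against 153×74), and every point is within reach. First I'll square the yaw to the world, then go above the stopper.

Request:
carry_out:
  increments: [0,0,0,0,0,-9.35,0.6,0,0,0,0,0,-9.35,0.6,-0.031,-0.048,0,0,0,0,0.6,-0.031,-0.048,0,0,0,0,0.6,-0.031,-0.048,0,0,0,0,0.6]
  squeeze: 30

```text
time_s: 0.72
eef_pos: [0.2615, 0.3519, 0.231]
eef_rot: [-0.0, -0.001, 1.0, -0.0]
force: [1.5, -0.3, -0.1]
width: 0.0509
gripper_force: 0.0
```

Request:
carry_out:
  increments: [-0.033,-0.0515,0,0,0,0,0.6,-0.033,-0.0515,0,0,0,0,0.6,-0.033,-0.0515,0,0,0,0,0.6,-0.033,-0.0515,0,0,0,0,0.6,-0.033,-0.0515,0,0,0,0,0.6]

```text
time_s: 1.35
eef_pos: [0.4269, 0.0942, 0.2312]
eef_rot: [0.0, -0.0, 1.0, 0.0]
force: [1.1, 1.1, 0.2]
width: 0.0513
gripper_force: 0.0
```

Request:
carry_out:
  increments: [-0.0205,-0.0305,0.045,0,0,0,0.6,0,0,0.045,0,0,0,0.6,0,0,0,0,0,0,0.6]

```text
time_s: 1.72
eef_pos: [0.4444, 0.0652, 0.1387]
eef_rot: [-0.004, 0.0, 1.0, 0.0]
force: [0.1, 0.4, 1.0]
width: 0.0513
gripper_force: 0.0
```

Run:
```python
from h import *
s=snap('wrist','w1'); im=cv2.imread('pics/w1.png')
cv2.imwrite('pics/w1b.png',cv2.resize(im,(800,600)))
for z in (0.005,.027): print(w2px(s,[.447,.064,z])*800/560)
print(env.get_obs()['eef_pos'])
```

```text
[399.48696849 291.40934439]
[399.40290978 301.56580627]
[0.44600395 0.06559304 0.14084436]
```

View pics/w1b.png

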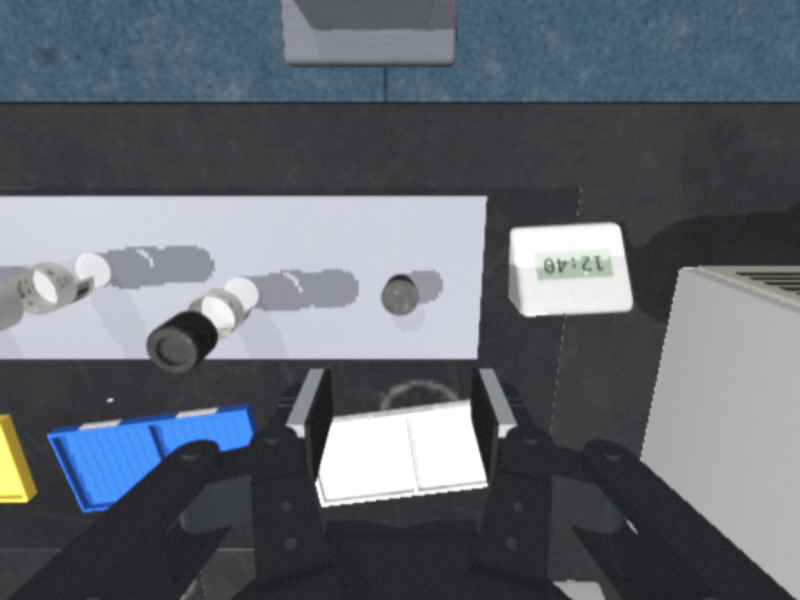

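Wrist view: stopper top at (402,294) against a predicted (399,301). The tall vial's cap top is at (178,346) and its base at (240,292). White tray corners are at (318,418), (470,402), (487,484) and (322,503).

Run:
```python
from h import *
s=np.load('pics/w1.npz'); f=.7
for n,u,v,z in(('stop',402,294,.027),('tall',178,346,.097),('tallbase',240,292,.003),('w',318,418,.01),('w',470,402,.01),('w',487,484,.01),('w',322,503,.01)): print(n,px2w(s,u*f,v*f,z)[:2].round(4))
print(env.get_obs()['eef_pos'])
```

```text
stop [0.442  0.0656]
tall [ 0.4459 -0.0401]
tallbase [ 0.4479 -0.0447]
w [0.5425 0.004 ]
w [0.5293 0.115 ]
w [0.6019 0.1318]
w [0.6201 0.0025]
[0.44600395 0.06559304 0.14084436]
```

Request:
carry_out:
  increments: [0.002,0,0.05,0,0,0,0.6,0,0,0.05,0,0,0,0.6,0,0,0.025,0,0,0,0.6,0,0,0.01,0,0,0,0.6,0,0,0,0,0,0,0.6]

```text
time_s: 2.4
eef_pos: [0.4458, 0.0659, 0.0073]
eef_rot: [0.001, -0.001, 1.0, 0.0]
force: [-0.0, 0.2, 0.8]
width: 0.0512
gripper_force: 0.0
```

Run:
```python
from h import *
s=np.load('pics/w1.npz'); f=.7
for u,v in((407,412),(415,495)): print(px2w(s,u*f,v*f,.01)[:2].round(4))
o=env.get_obs();print(o['eef_pos'],o['force'])
s=snap('wrist','w2')
```

```text
[0.5375 0.0694]
[0.6124 0.0759]
[0.44575443 0.06592869 0.00731723] [-0.01689268  0.195319    0.75823004]
```

View pics/w2.png

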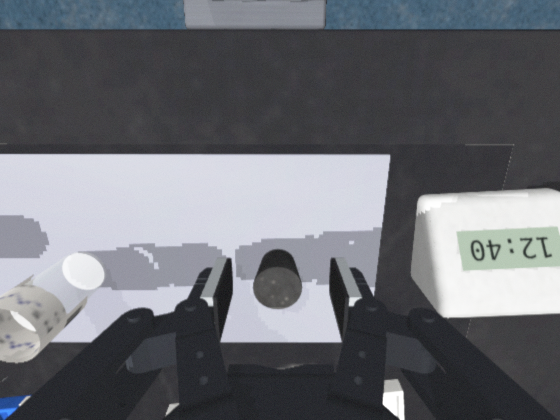

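The stopper's top (277,287) sits midway between the fingers, and the timer is clear to the right. The rib also agrees with the top-camera tray pose. Closing.

Run:
```python
from h import *
s=np.load('pics/w2.npz')
print(px2w(s,277,288,.027), w2px(s,[.4458,.066,.027]),w2px(s,[.4458,.066,.007]))
```

```text
[0.44335448 0.06383657 0.027     ] [281.55063521 292.44200585] [281.42582919 270.99734111]
```

Request:
carry_out:
  increments: [0.001,0,0.001,0,0,0,0.2,0,0,0,0,0,0,0.2,0,0,0,0,0,0,0.2,0,0,0,0,0,0,0.2]
  squeeze: 30

```text
time_s: 2.95
eef_pos: [0.4443, 0.0656, 0.0064]
eef_rot: [0.001, -0.0, 1.0, 0.0]
force: [-0.9, 0.7, 6.4]
width: 0.0231
gripper_force: 29.1
```

Request:
carry_out:
  increments: [0,0,-0.06,0,0,0,0.2,-0.046,-0.01,0,0,0,0,0.2,-0.046,-0.01,0,0,0,0,0.2,-0.045,-0.01,0,0,0,0,0.2,0,0,0,0,0,0,0.2]

```text
time_s: 3.58
eef_pos: [0.5836, 0.0347, 0.0657]
eef_rot: [0.002, 0.0, 1.0, -0.0]
force: [-0.8, -0.1, 0.0]
width: 0.0227
gripper_force: 29.7
```

Run:
```python
from h import *
s=snap('wrist','w3'); o=env.get_obs();print(o['eef_pos'],o['width'])
for b in [(.5731,.1077),(.5835,.0334),(.5796,-.0826)]: print(w2px(s,[*b,.004]))
```

```text
[0.5812999  0.03527745 0.06523646] 0.022685693752401148
[382.05287699 214.63081173]
[279.34308115 228.05257624]
[120.47675268 223.2043733 ]
```

View pics/w3.png

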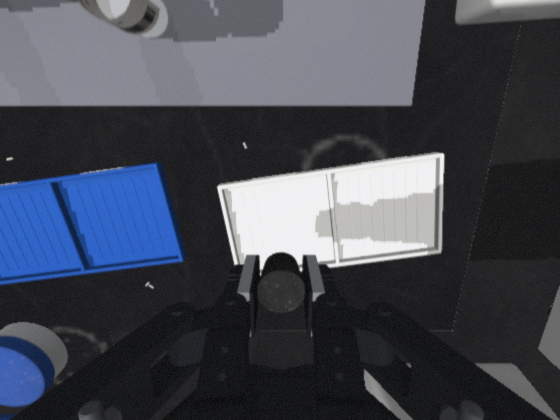

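The bay centre is at about (281,222) against a predicted (279,228), within about 4 mm, so I'll lower the stopper.

Request:
carry_out:
  increments: [0,0,0.03,0,0,0,0.2,0,0,0.02,0,0,0,0.2,0,0,0.006,0,0,0,0.2,0,0,0,0,0,0,0.2]

```text
time_s: 4.12
eef_pos: [0.5796, 0.036, 0.0104]
eef_rot: [-0.0, -0.001, 1.0, 0.0]
force: [-2.3, -0.4, 4.0]
width: 0.0228
gripper_force: 30.1
```

Request:
carry_out:
  increments: [0,0,0.001,0,0,0,0.2,0,0,0,0,0,0,0.2,0,0,0,0,0,0,0.4,0,0,0,0,0,0,0.4,0,0,-0.03,0,0,0,0.4]

```text
time_s: 4.75
eef_pos: [0.5788, 0.0358, 0.0365]
eef_rot: [-0.003, -0.0, 1.0, 0.0]
force: [-0.1, 0.7, 0.1]
width: 0.0339
gripper_force: 0.0
```

Request:
carry_out:
  increments: [0,0,-0.06,0,0,0,0.6,0,0,-0.06,0,0,0,0.6,0,0,0,0,0,0,0.6]

```text
time_s: 5.12
eef_pos: [0.5835, 0.0356, 0.1636]
eef_rot: [0.005, -0.0, 1.0, -0.0]
force: [-0.0, -0.5, 0.7]
width: 0.051
gripper_force: 0.0
```

Run:
```python
from h import *
s=snap('wrist','w4'); o=env.get_obs();print(o['eef_pos'],o['width'])
print(w2px(s,[.580,.036,.029]),w2px(s,[.4459,-.045,.097]))
```

```text
[0.58178857 0.0356413  0.16053245] 0.050804638403018604
[281.46960973 195.2111882 ] [147.02901165  11.87695699]
```

View pics/w4.png

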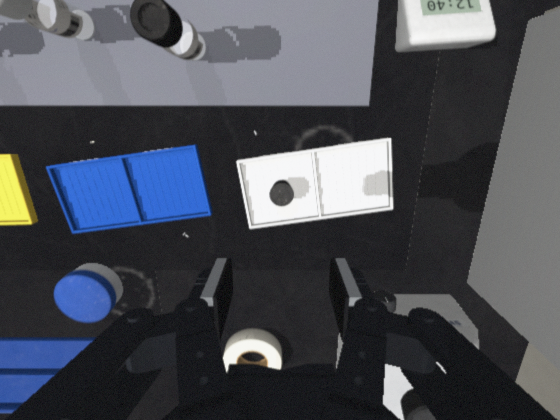

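The stopper stands at (281,193), close to its bay centre at (280,190). Next is the tall black vial, with its cap top at (152,18) against a predicted (147,12).

Run:
```python
from h import *
s=np.load('pics/w4.npz')
print(px2w(s,152,18,.097),px2w(s,192,47,.004))
for p in [(63,232),(0,0)]: pass
b=np.array([(48,163),(195,146),(210,212),(72,233)]);print(np.mean([px2w(s,*q,.01)[:2] for q in b],0))
```

```text
[ 0.44908092 -0.04246149  0.097     ] [ 0.44905433 -0.04437902  0.004     ]
[ 0.57999349 -0.11763214]
```

Request:
carry_out:
  increments: [0.044,-0.027,0,0,0,0,0.6,0.044,-0.027,0,0,0,0,0.6,0.044,-0.026,0,0,0,0,0.6,0,0,0.01,0,0,0,0.6,0,0,0,0,0,0,0.6]

```text
time_s: 5.8
eef_pos: [0.4484, -0.0442, 0.147]
eef_rot: [-0.001, 0.0, 1.0, 0.0]
force: [1.0, 0.7, 0.1]
width: 0.0511
gripper_force: 0.0
```

Request:
carry_out:
  increments: [0,0.001,0.045,0,0,0,0.6,0,0,0.04,0,0,0,0.6,0,0,0.013,0,0,0,0.6,0,0,0,0,0,0,0.6]

```text
time_s: 6.3
eef_pos: [0.4491, -0.043, 0.0498]
eef_rot: [-0.001, -0.001, 1.0, 0.0]
force: [0.1, 0.6, 0.3]
width: 0.0512
gripper_force: 0.0
```

Request:
carry_out:
  increments: [0,0,0,0,0,0,0.25,0,0,0,0,0,0,0.25,0,0,0,0,0,0,0.25,0,0,0,0,0,0,0.25]
  squeeze: 30

```text
time_s: 6.8
eef_pos: [0.45, -0.0437, 0.0516]
eef_rot: [0.002, -0.0, 1.0, -0.0]
force: [1.8, -0.6, 7.3]
width: 0.0254
gripper_force: 29.8
```

Request:
carry_out:
  increments: [0,0,-0.06,0,0,0,0.25,0,0,-0.06,0,0,0,0.25,-0.022,-0.05,0,0,0,0,0.25,-0.022,-0.05,0,0,0,0,0.25,-0.022,-0.05,0,0,0,0,0.25]

```text
time_s: 7.42
eef_pos: [0.5154, -0.1948, 0.1711]
eef_rot: [0.001, -0.0, 1.0, -0.0]
force: [1.9, 0.7, -0.3]
width: 0.0251
gripper_force: 30.1
```

Request:
carry_out:
  increments: [-0.022,-0.05,0,0,0,0,0.25,-0.022,-0.05,0,0,0,0,0.25,-0.023,-0.049,0,0,0,0,0.25,0,0,0.05,0,0,0,0.25,0,0,0,0,0,0,0.25]

```text
time_s: 8.05
eef_pos: [0.5794, -0.3409, 0.1158]
eef_rot: [-0.004, 0.0, 1.0, 0.003]
force: [-0.4, 0.4, 0.0]
width: 0.025
gripper_force: 30.1
```

Run:
```python
from h import *
s=snap('wrist','w5'); o=env.get_obs();print(o['eef_pos'],o['width'])
print([w2px(s,[*b,.004]) for b in [(.5852,-.2697),(.5871,-.3447)]])
```

```text
[ 0.58076405 -0.34135656  0.11884725] 0.024883797966012804
[array([359.15711593, 214.30264078]), array([275.9996589 , 216.51021888])]
```

View pics/w5.png

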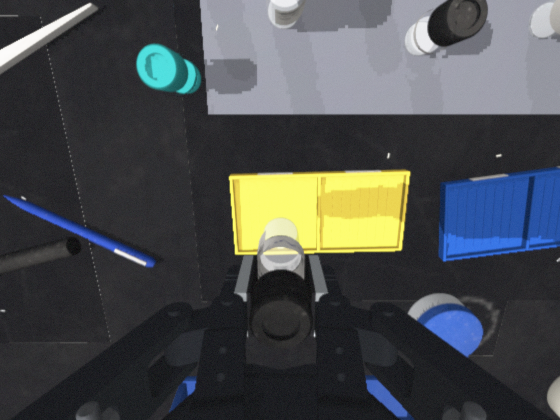

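The held vial hangs over the left yellow bay, centred at (277,213) against a predicted (276,216). Lowering it.

Request:
carry_out:
  increments: [-0.002,-0.001,0.035,0,0,0,0.25,0,0,0.02,0,0,0,0.25,0,0,0.007,0,0,0,0.25,0,0,0,0,0,0,0.25,0,0,0,0,0,0,0.25]

```text
time_s: 8.72
eef_pos: [0.5848, -0.3437, 0.0602]
eef_rot: [0.001, -0.0, 1.0, -0.001]
force: [0.7, 0.0, 0.0]
width: 0.0252
gripper_force: 30.1
```

Request:
carry_out:
  increments: [0,0,0.004,0,0,0,0.25,0,0,0.002,0,0,0,0.25,0,0,0,0,0,0,0.25]

```text
time_s: 9.1
eef_pos: [0.5852, -0.3441, 0.0556]
eef_rot: [0.002, -0.0, 1.0, -0.001]
force: [-1.8, 2.0, 13.0]
width: 0.025
gripper_force: 31.2
```

Contact (13 N). Release slowly and rise.

Request:
carry_out:
  increments: [0,0,-0.001,0,0,0,0.25,0,0,0,0,0,0,0.5,0,0,0,0,0,0,0.55,0,0,-0.04,0,0,0,0.55,0,0,-0.06,0,0,0,0.6]

```text
time_s: 9.72
eef_pos: [0.5828, -0.3425, 0.1516]
eef_rot: [-0.002, -0.0, 1.0, 0.002]
force: [0.8, -0.3, 1.2]
width: 0.0515
gripper_force: 0.0
```

Request:
carry_out:
  increments: [0.045,0.036,0,0,0,0,0.6,0.045,0.036,0,0,0,0,0.6,0.045,0.036,0,0,0,0,0.6,0,0,0,0,0,0,0.6]

```text
time_s: 10.22
eef_pos: [0.4449, -0.232, 0.1524]
eef_rot: [-0.002, -0.001, 1.0, 0.002]
force: [1.0, -0.9, 0.5]
width: 0.051
gripper_force: 0.0
```

Run:
```python
from h import *
s=snap('wrist','w6'); o=env.get_obs();print(o['eef_pos'],o['width'])
print([w2px(s,b) for b in [(.447,-.233,.064),(.447,-.233,.003),(.584,-.343,.099),(.584,-.343,.004),(.4294,-.3379,.097)]])
```

```text
[ 0.4477447  -0.23430206  0.15335443] 0.05128040435607099
[array([279.31582634, 219.04840747]), array([279.31676184, 198.59183408]), array([150.17598611, 384.42853464]), array([183.9461623, 313.127135 ]), array([128.88520873, 211.4691546 ])]
```

View pics/w6.png

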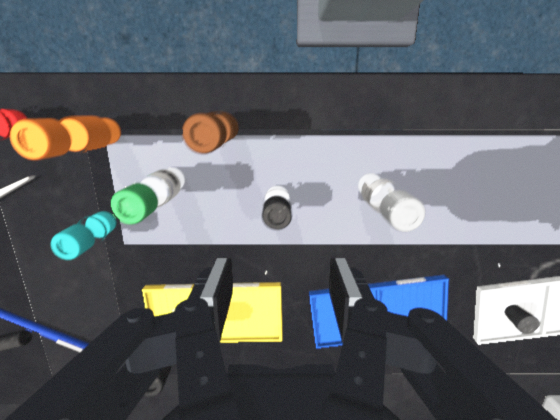

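Short cap top is at (277,212) against a predicted (279,219). Green cap top is at (135,204) and white at (405,212). Brown (205,130), orange and turquoise are the look-alikes.

Run:
```python
from h import *
s=np.load('pics/w6.npz')
for q in [(277,212,.064),(277,195,.003),(135,204,.097),(170,182,.003),(405,213,.097),(373,184,.003),(205,132,.095),(48,138,.095)]: print(px2w(s,*q).round(4))
```

```text
[ 0.4409 -0.2349  0.064 ]
[ 0.4432 -0.2353  0.003 ]
[ 0.424  -0.3328  0.097 ]
[ 0.4298 -0.3419  0.003 ]
[ 0.4306 -0.1449  0.097 ]
[ 0.4318 -0.1392  0.003 ]
[ 0.3757 -0.2812  0.095 ]
[ 0.3796 -0.3836  0.095 ]
```

Request:
carry_out:
  increments: [0.002,0,0.05,0,0,0,0.6,0,0,0.05,0,0,0,0.6,0,0,0.025,0,0,0,0.6,0,0,0,0,0,0,0.6]

```text
time_s: 10.78
eef_pos: [0.447, -0.2357, 0.0265]
eef_rot: [-0.001, -0.0, 1.0, 0.001]
force: [-0.5, 0.0, 0.5]
width: 0.0511
gripper_force: 0.0
```

Request:
carry_out:
  increments: [0.002,0,0,0,0,0,0.6,0,0,0,0,0,0,0.25,0,0,0,0,0,0,0.25,0,0,0,0,0,0,0.25,0,0,0,0,0,0,0.25]

```text
time_s: 11.4
eef_pos: [0.4457, -0.2359, 0.0295]
eef_rot: [0.001, -0.0, 1.0, -0.001]
force: [-0.5, 0.9, 6.4]
width: 0.024
gripper_force: 29.4
```

Request:
carry_out:
  increments: [0,0,-0.06,0,0,0,0.25,-0.046,-0.011,0,0,0,0,0.25,-0.046,-0.011,0,0,0,0,0.25,-0.046,-0.011,0,0,0,0,0.25,0,0,0.03,0,0,0,0.25]

```text
time_s: 12.02
eef_pos: [0.5876, -0.27, 0.0604]
eef_rot: [0.004, -0.001, 1.0, -0.002]
force: [-0.2, 0.1, -1.2]
width: 0.0243
gripper_force: 29.9
```

Request:
carry_out:
  increments: [0,0,0.02,0,0,0,0.25,0,0,0.004,0,0,0,0.25,0,0,0,0,0,0,0.25]

```text
time_s: 12.4
eef_pos: [0.5831, -0.2685, 0.0348]
eef_rot: [0.0, -0.0, 1.0, -0.0]
force: [-0.1, -0.4, -0.2]
width: 0.0241
gripper_force: 29.6
```

Request:
carry_out:
  increments: [0,0,0.003,0,0,0,0.25,0,0,0.001,0,0,0,0.25,0,0,0,0,0,0,0.25]

```text
time_s: 12.78
eef_pos: [0.5839, -0.2688, 0.0333]
eef_rot: [0.002, -0.0, 1.0, -0.001]
force: [-3.3, 2.8, 11.6]
width: 0.024
gripper_force: 30.7
```

Request:
carry_out:
  increments: [0,0,-0.001,0,0,0,0.25,0,0,0,0,0,0,0.5,0,0,0,0,0,0,0.5,0,0,-0.06,0,0,0,0.5,0,0,-0.06,0,0,0,0.55]

```text
time_s: 13.4
eef_pos: [0.5825, -0.2682, 0.1517]
eef_rot: [-0.001, -0.0, 1.0, 0.001]
force: [0.9, -1.1, -0.5]
width: 0.0473
gripper_force: 0.0
```

Request:
carry_out:
  increments: [0.052,-0.023,0,0,0,0,0.55,0.052,-0.023,0,0,0,0,0.55,0.052,-0.023,0,0,0,0,0.55,0,0,0,0,0,0,0.55]

```text
time_s: 13.9
eef_pos: [0.424, -0.3388, 0.1513]
eef_rot: [-0.001, 0.002, 1.0, 0.0]
force: [0.0, -0.0, -0.2]
width: 0.0466
gripper_force: 0.0
```

Run:
```python
from h import *
s=snap('wrist','w7'); o=env.get_obs();print(o['eef_pos'],o['width'])
print([w2px(s,b) for b in [(.428,-.337,.097),(.428,-.338,.003)]])
```

```text
[ 0.42581241 -0.33833277  0.15148243] 0.047173343983534295
[array([283.6503805 , 237.54520133]), array([281.70699316, 200.20556988])]
```

View pics/w7.png

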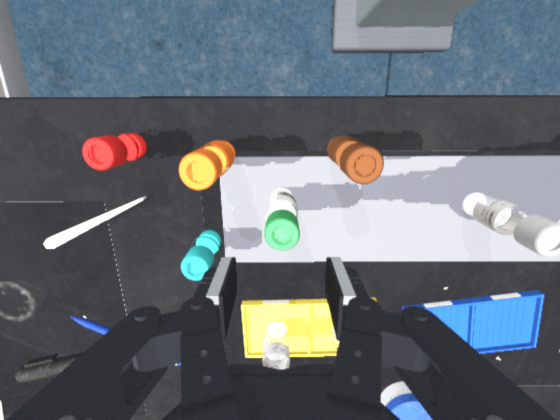

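Green cap top is at (283,231), centred under the gripper, with the orange and brown bottles well clear of the fingers. The tall vial stands in the yellow bay. Descending.

Request:
carry_out:
  increments: [0,0,0.05,0,0,0,0.55,0,0,0.04,0,0,0,0.55,0,0,0.01,0,0,0,0.55,0,0,0,0,0,0,0.55]

```text
time_s: 14.45
eef_pos: [0.4278, -0.3373, 0.0513]
eef_rot: [-0.0, -0.001, 1.0, 0.0]
force: [0.0, -0.4, 0.1]
width: 0.0472
gripper_force: 0.0
```

Request:
carry_out:
  increments: [0,0,0,0,0,0,0.25,0,0,0,0,0,0,0.25,0,0,0,0,0,0,0.25,0,0,0,0,0,0,0.25]

```text
time_s: 14.95
eef_pos: [0.428, -0.3383, 0.053]
eef_rot: [0.001, -0.0, 1.0, -0.001]
force: [0.4, 0.4, 7.1]
width: 0.0258
gripper_force: 29.9
```

Request:
carry_out:
  increments: [0,0,-0.06,0,0,0,0.25,0,0,-0.06,0,0,0,0.25,-0.04,0.0455,0,0,0,0,0.25,-0.04,0.0455,0,0,0,0,0.25,-0.04,0.0455,0,0,0,0,0.25]

```text
time_s: 15.58
eef_pos: [0.5479, -0.1997, 0.1722]
eef_rot: [0.001, 0.0, 1.0, -0.0]
force: [-0.3, -1.0, -0.1]
width: 0.0258
gripper_force: 29.9
```

Request:
carry_out:
  increments: [-0.039,0.0455,0,0,0,0,0.25,0,0,0.05,0,0,0,0.25,0,0,0,0,0,0,0.25]

```text
time_s: 15.95
eef_pos: [0.5836, -0.1538, 0.1182]
eef_rot: [-0.004, -0.001, 1.0, 0.001]
force: [-0.8, -0.2, -0.3]
width: 0.0256
gripper_force: 29.9
```

Run:
```python
from h import *
s=snap('wrist','w8'); o=env.get_obs();print(o['eef_pos'],o['width'])
print([w2px(s,[*b,.004]) for b in [(.5796,-.0826),(.5894,-.157)]])
```

```text
[ 0.58485783 -0.15497887  0.12063714] 0.02582376686364172
[array([359.74664032, 203.29648351]), array([276.97094719, 213.582548  ])]
```

View pics/w8.png

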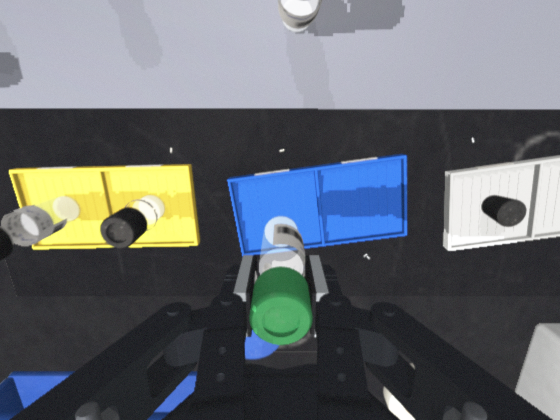

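Green is over the left blue bay (279,212), and both black-capped vials and the stopper stand in their bays. Lowering.

Request:
carry_out:
  increments: [0,0,0.035,0,0,0,0.25,0,0,0.02,0,0,0,0.25,0,0,0.007,0,0,0,0.25,0,0,0.003,0,0,0,0.25,0,0,0,0,0,0,0.25]

```text
time_s: 16.62
eef_pos: [0.5865, -0.1558, 0.0575]
eef_rot: [0.001, -0.0, 1.0, -0.0]
force: [0.9, 0.2, -0.4]
width: 0.0259
gripper_force: 29.9
```

Request:
carry_out:
  increments: [0,0,0.002,0,0,0,0.25,0,0,0.001,0,0,0,0.25,0,0,0,0,0,0,0.25]

```text
time_s: 17.0
eef_pos: [0.5877, -0.156, 0.057]
eef_rot: [0.003, -0.0, 1.0, -0.001]
force: [-2.4, 1.1, 15.7]
width: 0.0254
gripper_force: 31.3
```

Request:
carry_out:
  increments: [0,0,-0.001,0,0,0,0.25,0,0,0,0,0,0,0.5,0,0,0,0,0,0,0.5,0,0,-0.04,0,0,0,0.5,0,0,-0.06,0,0,0,0.55]

```text
time_s: 17.62
eef_pos: [0.5846, -0.1549, 0.1532]
eef_rot: [-0.002, -0.0, 1.0, 0.001]
force: [1.1, 0.2, 0.7]
width: 0.0466
gripper_force: 0.0
```

Request:
carry_out:
  increments: [0.052,0.005,0,0,0,0,0.55,0.052,0.005,0,0,0,0,0.55,0.05,0.004,0,0,0,0,0.55,0,0,0,0,0,0,0.55]

```text
time_s: 18.12
eef_pos: [0.4287, -0.1405, 0.1541]
eef_rot: [-0.001, 0.0, 1.0, 0.001]
force: [0.9, -0.6, -0.4]
width: 0.0471
gripper_force: 0.0
```

Run:
```python
from h import *
s=snap('wrist','w9'); o=env.get_obs();print(o['eef_pos'],o['width'])
print([w2px(s,b) for b in [(.432,-.142,.097),(.587,-.156,.099)]])
```

```text
[ 0.43117423 -0.14138116  0.15461505] 0.04675779770096225
[array([278.86543897, 235.27696061]), array([263.36980104, 398.90510563])]
```

View pics/w9.png

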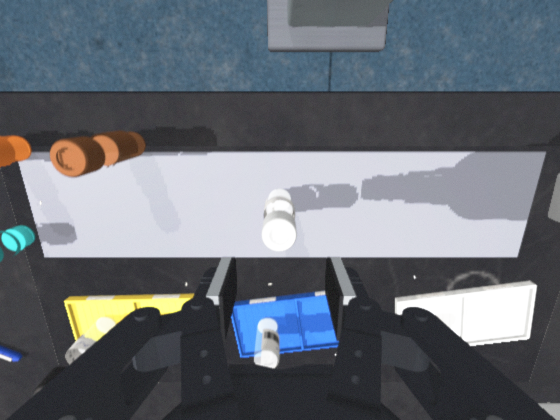

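White cap top is at (280,233) against a predicted (279,235), so it is centred. Descending .103 and gripping.

Request:
carry_out:
  increments: [0,0,0.05,0,0,0,0.55,0,0,0.04,0,0,0,0.55,0,0,0.013,0,0,0,0.55,0,0,0,0,0,0,0.55]

```text
time_s: 18.68
eef_pos: [0.4326, -0.1416, 0.051]
eef_rot: [-0.0, -0.0, 1.0, 0.0]
force: [0.5, -0.5, -0.3]
width: 0.047
gripper_force: 0.0
```

Request:
carry_out:
  increments: [0,0,0,0,0,0,0.25,0,0,0,0,0,0,0.25,0,0,0,0,0,0,0.25,0,0,0,0,0,0,0.25]

```text
time_s: 19.18
eef_pos: [0.433, -0.1419, 0.0526]
eef_rot: [0.002, -0.0, 1.0, -0.001]
force: [0.5, 1.1, 7.4]
width: 0.025
gripper_force: 29.9
```

Request:
carry_out:
  increments: [0,0,-0.06,0,0,0,0.25,0,0,-0.06,0,0,0,0.25,-0.048,0.02,0,0,0,0,0.25,-0.048,0.02,0,0,0,0,0.25,-0.048,0.02,0,0,0,0,0.25]

```text
time_s: 19.8
eef_pos: [0.5772, -0.0808, 0.1721]
eef_rot: [0.001, -0.0, 1.0, -0.0]
force: [1.2, -1.1, -1.2]
width: 0.0253
gripper_force: 30.1
```

Request:
carry_out:
  increments: [0,0,0.05,0,0,0,0.25,0,0,0.04,0,0,0,0.25,0,0,0.02,0,0,0,0.25,0,0,0.005,0,0,0,0.25,0,0,0,0,0,0,0.25]

```text
time_s: 20.42
eef_pos: [0.5761, -0.0814, 0.057]
eef_rot: [0.0, -0.0, 1.0, -0.0]
force: [-0.1, -0.5, -0.5]
width: 0.0255
gripper_force: 30.2
```

Request:
carry_out:
  increments: [0,0,0.003,0,0,0,0.25,0,0,0.001,0,0,0,0.25,0,0,0,0,0,0,0.25]

```text
time_s: 20.8
eef_pos: [0.5778, -0.0816, 0.0565]
eef_rot: [0.003, -0.0, 1.0, -0.001]
force: [-3.9, 2.7, 23.2]
width: 0.0255
gripper_force: 32.6
```

Request:
carry_out:
  increments: [0,0,-0.002,0,0,0,0.25,0,0,0,0,0,0,0.5,0,0,0,0,0,0,0.5,0,0,-0.04,0,0,0,0.5,0,0,-0.06,0,0,0,0.55]

```text
time_s: 21.42
eef_pos: [0.5745, -0.0811, 0.1532]
eef_rot: [-0.003, -0.0, 1.0, 0.001]
force: [1.3, -1.4, -0.3]
width: 0.0471
gripper_force: 0.0
```

Request:
carry_out:
  increments: [0.05,0,-0.03,0,0,0,0.55,0.05,0,-0.03,0,0,0,0.55,0.03,0.05,-0.03,0,0,0,0.55,0,0.06,0,0,0,0,0.55,0,0.06,0,0,0,0,0.55]

```text
time_s: 22.05
eef_pos: [0.4469, 0.0874, 0.2434]
eef_rot: [0.001, 0.001, 1.0, 0.0]
force: [1.1, 0.5, 0.1]
width: 0.0474
gripper_force: 0.0
```

Run:
```python
from h import *
snap('top','t9'); snap('side','s9')
im=cv2.imread('pics/t9.png'); a=cv2.resize(im[140:280,145:405],(800,431),interpolation=cv2.INTER_CUBIC)[:400]
im=cv2.imread('pics/s9.png'); b=cv2.resize(im[170:310,190:370],(257,200),interpolation=cv2.INTER_AREA)
b=cv2.resize(im[170:310,190:390],(286,200),interpolation=cv2.INTER_CUBIC)
o=np.zeros((600,800,3),np.uint8); o[:400]=a; o[400:,:286]=b
o=np.vstack([cv2.resize(im[175:305,200:380],(720,520),interpolation=cv2.INTER_CUBIC)]); 
t=cv2.resize(cv2.imread('pics/t9.png')[172:280,145:405],(800,332),interpolation=cv2.INTER_CUBIC)
z=np.zeros((600,800,3),np.uint8); z[:332]=t; q=cv2.resize(im[175:305,200:380],(371,268),interpolation=cv2.INTER_CUBIC); z[332:,:371]=q
cv2.imwrite('pics/final.png',z)
```

```text
(no output)
```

View pics/final.png

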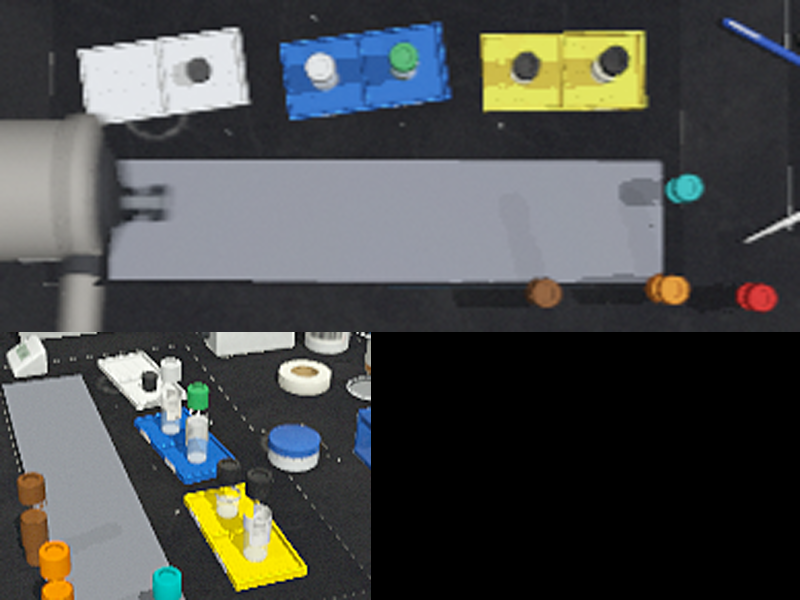

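All five stand upright and near their bay centres: stopper (199,70), white (321,70), green (404,58), short (525,67), tall (612,62). The timer and tin are undisturbed, and the arm is clear. Handing in.

```bash
python3 -c "
from bench import finish_job
print(finish_job())"
```

```text
the job is handed in; nothing more can be done
None
```

The job is handed in at about 22 s of robot time: the last pictures show all five items upright near their bay centres in the right trays, with the tin and timer untouched, but the hand-in returned no verdict.

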